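Take the round roll with the tongs and hold it over the plate

ROBOT

A 6-joint arm with a two-finger parallel gripper is mounted at the origin on a cart in front of the work surface, level with it; the furniture and walls round the work are solid. World frame = base frame: x ahead of the robot, y to its left, z up, the work surface at z = 0. Lengths are in m, angles in rad, forces in N, time in s.
With the tool pointing down it reaches from about 0.35 to 0.975 m from the base axis. Payload 17.4 kg.
Tool frame: the origin (TCP) lies on the centre line of the jaws, within the pads' length; the fingertips stand finger_overhang ahead of it and the grasp point (between the pads) lies 11 mm behind it (finger_overhang is the distance from the TCP to the fingertips, in m); z points along the fingers, y is the line along which they close (so a half turn about z gives the same grasp; the last joint's range is limited). The gripper opens to 85 mm and grips with 20 to 120 N. Pads are 22 mm wide; open, the fingers measure 114 mm over their backs; the gripper's body (76 mm by 85 mm) begins 54 mm behind the grasp point. The pads swing forward as they close: fully open they stand 13 mm farther back than shut.
Start: joints at [-1.179, 0.116, 1.442, -0, 1.584, -0.038], TCP at [0.281, -0.614, 0.239] pointing down, gripper open.
Joint ranges: [-2.83, 2.83], [-0.83, 2.19], [0.07, 2.5], [-1.14, 4.28], [0.01, 3], [-2.97, 2.97]. Speed limits (rad/s): [1.89, 1.89, 2.22, 3.14, 3.14, 3.14].

INTERFACE

Orientations are given as a unit quaternion [w, x, y, z].
In Python, from rig import get_obs, grab_frame, get_calibration, hand_in, finger_overhang gives the robot as it stands.
- The arm moves only by the tool servo_tool, never from a script. Its arguments are lists of equal length, an entry for each row: "dp": the shift along the tool's x, y, z in units of 0.02 m (1.0 is 0.02 m), a list of three; "dr": the turn, a rotation vector about the tool's x, y, z in units of 0.1 rad (1.0 is 0.1 rad), a list of three. A call has 1 to 12 rows; each row shifts and turns the commanded pose from where the row before left it, along the tool's axes as they then stand; what a row does not reach is not made up. A row lasts 1/10 s, in which the tool goes at most 50 mm and 8.59 degrees, less where a joint would pass 70% of its speed; a pose out of reach is approached as far as the arm can. A call with a number of a shift or a turn outside -1 to 1 is refused whole. A call with a gripper value outside its range is refused whole. "grip" is the opening, from 0 (shut) to 1 (fully open), set as the call begins (left out, the last holds). The fingers move at their own pace and stop on an object; the grip force is fixed at half the most. Time passes only in rows, so rows that do not move let the fingers close. It gives the time, the measured TCP pose, the force, the opening and the grip force at its end, in the units of the state.
- get_obs(): the state, without advancing time (a new reading comes with each control period).
- grab_frame(name): name is "scene" or "top" or "wrist"; returns the picture (480x640x3 uint8, red, green, blue); there is no depth.
- get_calibration(name): a dict with "fovy" (degrees; the focal length in pixels is half the picture's height over the tangent of half this angle, whatever the lens; pixels are square), "cx", "cy" (the principal point, pixels), "k1" (the pictures are not rectified: a ray, as slopes to the right and down, at radius r is drawn at 1 + k1 r^2 times it, then the intrinsics apply), "cam_to_world" (4x4, takes a point from camera to world coordinates). Camera axes: x right, y down, z forward; pixel columns grow to the right and rows downward; lengths in m; the calibration is good to about 2 mm. A picture is of the moment at which its call begins: read the wrist's pose just before it. get_calibration takes no time and is no camera call; for the wrist camera it gives the pose at the moment of the call.
- hand_in(): hands the job in; it is judged then, once.
The state is a dict: "time": time; "qpos": joint angles; "dq": joint speeds; "joint_torque": joint torques, N m; "ee_pos": TCP position; "tool_rot": TCP orientation; "wrist_force": force on the tool from outside, world axes, zero at the start; "torque": the same for the moment, N m; "finger_gap": finger opening in m; "gripper_force": force on a finger pad.
Only numpy, scipy, OpenCV 4.12 (cv2) and the standard library are available. Lean on these libraries where they do the work, as an engineer would, in place of code of your own. Each camera call takes 0.05 s, during which the arm holds its last target. There are 200 camera calls.

TASK

Serve the round bread roll with the tongs: take the tongs by their handles, close them on the round roll where it stands on the bread board, lift it and carry it over the plate. Finish while still holding it there in the tongs, still and roughly a hand's width (10 cm) above the middle of the plate; do not put it down. Nobody wants fingers on the bread, so the gripper itself must not touch the roll, and the oblong roll, the pepper mill, the salt shaker and the mug are to be left where they stand.

Things in the scene. Friction and masses are not known exactly. Their poses are not given: they have to be found in the camera images.
- tongs: bright steel spring tongs with black handle scales, 90 g, lying on edge on the worktop. x runs along them midway between the arms to the jaws, y to the left arm, z up. Origin at the underside, mid-handle, about at the centre of mass: pivot 95 mm and end of hanging loop 119 mm behind it, jaw tips 116 mm ahead. Arms are upright strips 24 mm high; both turn about the pivot by equal angles
- tongs_grip (a point): mid-handle point between the black scales, 12 mm above the underside: where to take the tongs, across both arms. Scales reach 35 mm to front and rear of it. 65 mm over their outsides here when open, at rest (63 mm at the rear ends, 68 at the front); parallel at 58 mm; 51 mm when closed on the roll; 30 mm when nearly shut. A spring pushes each handle out with 7 N (open) to 10 N (on the roll)
- tongs_jaws (a point): point midway between the jaws, 100 mm ahead of the tongs' origin, 12 mm above the underside (jaws 24 mm high). Jaw gap 82 mm at rest (90 mm over the outsides); it closes 2 mm for each 1 mm the handles are squeezed together, and springs open when let go. Each jaw is a plate 40 mm long with ends bent inwards by 25 degrees, so the pair encloses a round thing
- tongs_left: left arm of the tongs (+y side) with its jaw; origin on the pivot
- tongs_right: right arm of the tongs (-y side) with its jaw; origin on the pivot
- round_roll: round brown bread roll, rigid, diameter 52 mm, 40 mm high with a domed top (upright side wall from 6 to 24 mm above its underside), about 40 g, standing loose on the bread board. Origin at the centre of its underside, z up
- long_roll: oblong brown bread roll, 80 x 36 x 30 mm with three cuts on top, on the same board 110 mm beside the round roll (centre to centre), its long x axis roughly along the board's x axis; origin at the centre of its underside. It stays where it is
- board: rectangular light wooden bread board, fixed, 150 (x) x 220 (y) x 12 mm thick, origin at the centre of its underside, so its top is 12 mm above the worktop. The rolls stand 55 mm to either side of its middle along y
- plate: round white plate, fixed, 170 mm across, rim 18 mm above the worktop, origin at the centre of its underside
- pepper_mill: wooden pepper mill, 58 mm across, 170 mm high, standing behind the work; origin at the centre of its underside
- salt_shaker: salt shaker, 44 mm across, 90 mm high, standing behind the work; origin at the centre of its underside
- mug: pale mug, 106 x 73 x 88 mm, standing at the right; origin at the centre of its underside

How it is judged:
By the outcome, as a careful person would: the job done as asked, in the order asked, and still so for the second after the job is handed in, while the arm keeps its last pose, push and grip.
It also fails if it takes over 48 s, if anything falls off the work surface, if the arm or the gripper's body presses on something with over 40 N, if the wrist force passes 120 N, or if a joint passes its speed limit or range.

## Working session

There is one attempt and no reset: what is moved stays moved. The work goes in short steps, Python scripts to look and compute and a tool call to move; the robot and the scene stay as the last step left them, time stands still between calls to the robot, and variables do not carry over. Pictures are saved under pics/ and viewed, at most 10 in all, crops included, and the job is handed in when it is done.

Besides the shell and the picture viewer there is one more tool, called after "Emit:" as name(argument=value, ...), one argument or row to a line, values as JSON. servo_tool: Moves the arm, as the interface text tells. Shifts and turns lie within -1 to 1; 1 stands for 0.02 m of shift or 0.1 rad of turn. Its arguments: {"type":"object","properties":{"dp":{"type":"array"},"dr":{"type":"array"},"grip":{"type":"number"}},"required":["dp","dr"]}

```bash
mkdir -p pics; ls
cat > h.py <<'E'
import numpy as np, cv2
from rig import *
def save(n,f): 
    im=grab_frame(n); cv2.imwrite(f'pics/{f}.png',im[:,:,::-1]); return im
def ray(cal,u,v):
    f=240/np.tan(np.radians(cal['fovy'])/2)
    K=np.array([[f,0,cal['cx']],[0,f,cal['cy']],[0,0,1.]])
    p=cv2.undistortPoints(np.array([[[u,v]]],float),K,np.array([cal['k1'],0,0,0.]))[0,0]
    T=np.array(cal['cam_to_world']); return T[:3,3],T[:3,:3]@np.array([p[0],p[1],1.])
def onplane(cal,u,v,z):
    o,d=ray(cal,u,v); return o+d*(z-o[2])/d[2]
E
python3 - <<'E'
from h import *
o=get_obs(); print(o); print(finger_overhang if not callable(finger_overhang) else finger_overhang())
for n in('scene','top'):
    save(n,n+'0'); print(n,get_calibration(n))
E
```

```text
pics
{'time': 0.0, 'qpos': array([-1.17879478e+00,  1.16498753e-01,  1.44229315e+00, -2.54643788e-06,
        1.58401218e+00, -3.77813111e-02]), 'dq': array([ 0.00090923,  0.00207009,  0.00063329, -0.00093074,  0.00119109,
        0.00114972]), 'joint_torque': array([-7.41514996e-04, -7.31983280e+01, -6.32495713e+01, -5.87993031e-05,
        6.25809087e-03,  5.82776760e-07]), 'ee_pos': array([ 0.2811833 , -0.61343283,  0.23853625]), 'tool_rot': array([-5.96014633e-04,  9.76999376e-01,  2.13241302e-01, -1.07971337e-04]), 'wrist_force': array([-0.98794786, -0.52876134, -0.50193288]), 'torque': array([0.01244294, 0.02227685, 0.02161316]), 'gripper_force': 0.0, 'finger_gap': 0.08495476732345952}
0.008
scene {'fovy': 42.72886968913354, 'cx': 314.28047945911396, 'cy': 239.53151022338716, 'k1': -0.04561438777653108, 'cam_to_world': array([[-0.66799242, -0.45411994,  0.58954322, -0.29376257],
       [-0.74410598,  0.39736606, -0.53703492,  0.72907773],
       [ 0.0096138 , -0.79741789, -0.60335088,  0.87950876],
       [ 0.        ,  0.        ,  0.        ,  1.        ]])}
top {'fovy': 45.448335403189496, 'cx': 305.49997016434804, 'cy': 241.9784786339396, 'k1': -0.15051525181295303, 'cam_to_world': array([[ 0.03450582, -0.86398837,  0.50232802, -0.33759497],
       [-0.99935911, -0.03461932,  0.00910364, -0.02272385],
       [ 0.00952482, -0.50232021, -0.86462922,  1.52274753],
       [ 0.        ,  0.        ,  0.        ,  1.        ]])}
```

View pics/top0.png

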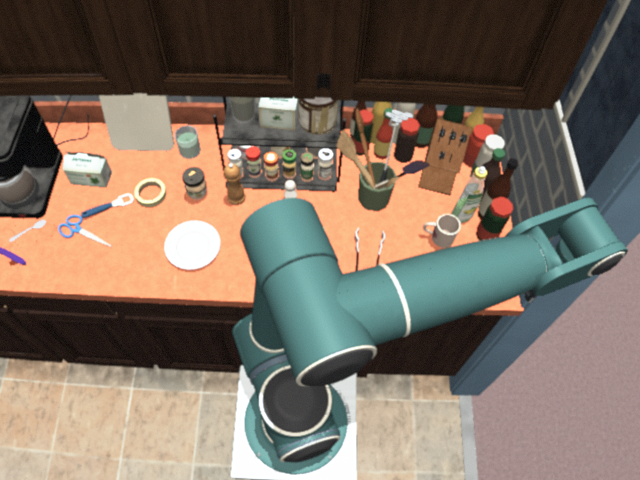

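View pics/scene0.png

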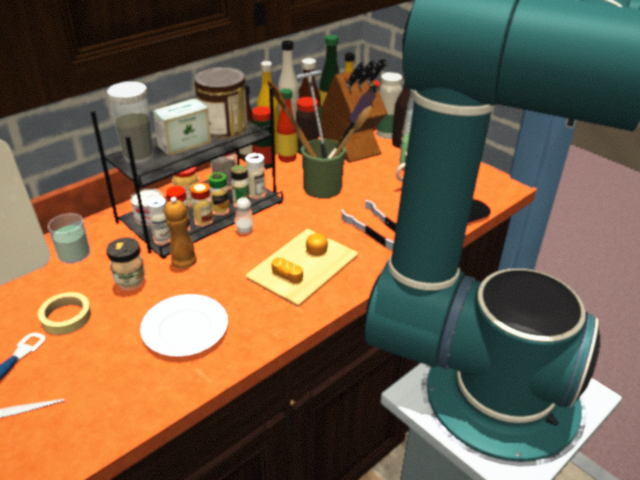

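Top: jaws of the tongs at about (357,235) and (382,235), handles hidden by the arm, plate at (193,245). Scene: round roll at (317,243), oblong roll at (287,268), jaw tips at (343,213) and (368,204).

Run:
```python
from h import *
t=get_calibration('top');s=get_calibration('scene')
for n,c,u,v,z in [('tipL',t,357,230,.024),('tipR',t,383,232,.024),('backL',t,357,268,.024),('backR',t,378,268,.024),('plate',t,193,245,.012),
 ('stipL',s,343,212,.024),('stipR',s,368,203,.024),('round',s,317,244,.032),('long',s,287,269,.027),('splate',s,185,325,.015),
 ('b1',s,248,271,.012),('b2',s,307,231,.012),('b3',s,357,256,.012),('b4',s,294,301,.012),('mug',t,446,230,.05),('salt',s,243,232,0),('mill',s,183,265,0)]:
    print(n,onplane(c,u,v,z).round(3))
save('wrist','w0');c=get_calibration('wrist');print(c)
```

```text
tipL [ 0.582 -0.163  0.024]
tipR [ 0.578 -0.243  0.024]
backL [ 0.45  -0.162  0.024]
backR [ 0.453 -0.224  0.024]
plate [0.516 0.336 0.012]
stipL [ 0.579 -0.161  0.024]
stipR [ 0.566 -0.236  0.024]
round [ 0.518 -0.019  0.032]
long [0.499 0.085 0.027]
splate [0.511 0.338 0.015]
b1 [0.565 0.143 0.012]
b2 [ 0.59  -0.053  0.012]
b3 [ 0.444 -0.075  0.012]
b4 [0.425 0.129 0.012]
mug [ 0.577 -0.433  0.05 ]
salt [ 0.701  0.056 -0.   ]
mill [0.689 0.232 0.   ]
{'fovy': 59.52361828835351, 'cx': 321.02719727268743, 'cy': 240.4848781672652, 'k1': -0.09441531572483577, 'cam_to_world': array([[ 4.16149322e-01, -8.63738194e-01, -2.84211318e-01,
         3.54220373e-01],
       [-9.09296250e-01, -3.95390585e-01, -1.29794509e-01,
        -5.79754238e-01],
       [-2.66004250e-04,  3.12446183e-01, -9.49935425e-01,
         3.73351980e-01],
       [ 0.00000000e+00,  0.00000000e+00,  0.00000000e+00,
         1.00000000e+00]])}
```

View pics/w0.png

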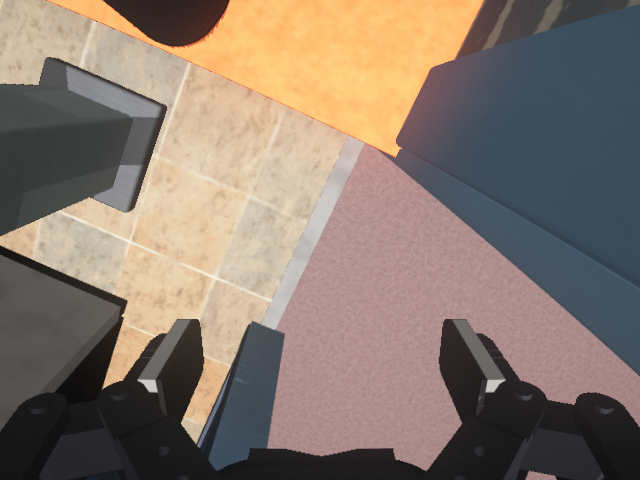

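Wrist view: only floor and fingers, nothing of the tongs yet. Tongs point about along +x, with the grip point near (0.464, -0.20), so I move above them.

Emit:
servo_tool(
  dp=[
    [0.94,-0.83,0],
    [0.94,-0.83,0],
    [0.94,-0.83,0],
    [0.94,-0.83,0],
    [0.94,-0.83,0],
    [0.94,-0.83,0],
    [0.94,-0.83,0],
    [0.94,-0.83,0],
    [0.94,-0.83,0],
  ],
  dr=[
    [0,0,0],
    [0,0,0],
    [0,0,0],
    [0,0,0],
    [0,0,0],
    [0,0,0],
    [0,0,0],
    [0,0,0],
    [0,0,0],
  ],
  grip=1,
)

```text
time: 1.05
ee_pos: [0.3731, -0.4063, 0.2391]
tool_rot: [-0.0, 0.977, 0.213, -0.0]
wrist_force: [0.7, 0.4, -0.1]
finger_gap: 0.0854
gripper_force: 0.0
```

Emit:
servo_tool(
  dp=[
    [0.94,-0.83,0.2],
    [0.94,-0.83,0.2],
    [0.94,-0.83,0.2],
    [0.94,-0.83,0.2],
    [0.94,-0.83,0.2],
    [0.94,-0.83,0.2],
    [0.94,-0.83,0.2],
    [0.94,-0.83,0.2],
    [0.94,-0.83,0.2],
  ],
  dr=[
    [0,0,0],
    [0,0,0],
    [0,0,0],
    [0,0,0],
    [0,0,0],
    [0,0,0],
    [0,0,0],
    [0,0,0],
    [0,0,0],
  ],
)

```text
time: 1.95
ee_pos: [0.4646, -0.2, 0.203]
tool_rot: [-0.0, 0.977, 0.213, -0.0]
wrist_force: [0.8, -0.2, -0.0]
finger_gap: 0.0857
gripper_force: 0.0
```

Emit:
servo_tool(
  dp=[
    [0,0,0],
    [0,0,0],
    [0,0,0],
    [0,0,0],
    [0,0,0],
    [0,0,0],
  ],
  dr=[
    [0,0,0.86],
    [0,0,0.86],
    [0,0,0.86],
    [0,0,0.86],
    [0,0,0.86],
    [0,0,0],
  ],
)

```text
time: 2.55
ee_pos: [0.4643, -0.2009, 0.2031]
tool_rot: [-0.0, 1.0, -0.001, -0.0]
wrist_force: [-0.1, 0.8, 0.3]
finger_gap: 0.0854
gripper_force: 0.0
```

Run:
```python
from h import *
o=get_obs();print(o['time'],o['ee_pos'],o['tool_rot'],o['wrist_force'])
c=get_calibration('wrist');save('wrist','w1');print(c)
```

```text
2.55 [ 0.46428767 -0.20091562  0.20311363] [-7.58770812e-05  9.99999639e-01 -8.34026990e-04 -1.45643423e-04] [-0.08112297  0.76374561  0.27126727]
{'fovy': 59.52361828835351, 'cx': 321.02719727268743, 'cy': 240.4848781672652, 'k1': -0.09441531572483577, 'cam_to_world': array([[-2.28659619e-03, -9.49915936e-01, -3.12497178e-01,
         5.44599879e-01],
       [-9.99997348e-01,  2.25821293e-03,  4.52732656e-04,
        -2.00715846e-01],
       [ 2.75627202e-04,  3.12497384e-01, -9.49918580e-01,
         3.37734127e-01],
       [ 0.00000000e+00,  0.00000000e+00,  0.00000000e+00,
         1.00000000e+00]])}
```

View pics/w1.png

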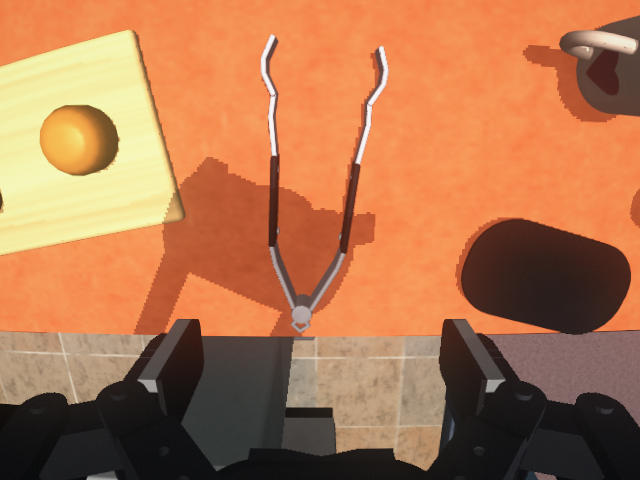

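Wrist view: tongs whole, scales left (275,156)–(273,245), right (357,164)–(344,251), pivot (301,314), jaw tips (274,38) and (381,47); round roll at (79,140).

Run:
```python
from h import *
c=get_calibration('wrist')
P={}
for n,u,v,z in [('LF',275,156,.024),('LR',273,245,.024),('RF',357,164,.024),('RR',344,251,.024),('piv',301,314,.024),('tL',274,38,.024),('tR',381,47,.024),('roll',79,140,.032),('edge',320,334,0),('bc',133,31,.012),('bc2',183,218,.012)]:
    P[n]=onplane(c,u,v,z); print(n,P[n].round(4))
g=(P['LF']+P['LR']+P['RF']+P['RR'])/4; t=(P['tL']+P['tR'])/2
print('grip',g,'tip',t,'yaw',[np.degrees(np.arctan2(*(a-b)[1::-1])) for a,b in((t,P['piv']),(t,g),(g,P['piv']))],np.linalg.norm(t-P['piv']))
b1=(P['LF']+P['RF'])/2;b2=(P['LR']+P['RR'])/2;print(np.degrees(np.arctan2(*(b1-b2)[1::-1])))
```

```text
LF [ 0.5073 -0.1665  0.024 ]
LR [ 0.4376 -0.1627  0.024 ]
RF [ 0.5014 -0.2274  0.024 ]
RR [ 0.4326 -0.2189  0.024 ]
piv [ 0.3765 -0.1839  0.024 ]
tL [ 0.5892 -0.1679  0.024 ]
tR [ 0.5835 -0.2423  0.024 ]
roll [ 0.522  -0.0219  0.032 ]
edge [ 0.343  -0.1998  0.    ]
bc [ 0.5986 -0.063   0.012 ]
bc2 [ 0.4566 -0.0887  0.012 ]
grip [ 0.46974571 -0.1938652   0.024     ] tip [ 0.58635892 -0.20511476  0.024     ] yaw [np.float64(-5.761786637197938), np.float64(-5.510212944406977), np.float64(-6.07623524491186)] 0.2108813695953538
-5.06600974134287
```

Emit:
servo_tool(
  dp=[
    [0.27,-0.35,0],
    [0,0,0],
    [0,0,1],
    [0,0,1],
    [0,0,1],
    [0,0,1],
    [0,0,1],
    [0,0,1],
    [0,0,1],
    [0,0,0],
  ],
  dr=[
    [0,0,0],
    [0,0,0.98],
    [0,0,0],
    [0,0,0],
    [0,0,0],
    [0,0,0],
    [0,0,0],
    [0,0,0],
    [0,0,0],
    [0,0,0],
  ],
)

```text
time: 3.6
ee_pos: [0.4688, -0.193, 0.0608]
tool_rot: [-0.001, 0.999, -0.048, -0.002]
wrist_force: [-0.4, -0.3, 0.4]
finger_gap: 0.0853
gripper_force: 0.0
```

Run:
```python
from h import *
o=get_obs();print(o['time'],o['ee_pos'],o['tool_rot'],o['wrist_force'])
save('wrist','w2')
```

```text
3.6 [ 0.46883662 -0.19303649  0.06077584] [-7.98982319e-04  9.98835079e-01 -4.82132715e-02 -1.82422969e-03] [-0.38504545 -0.2524046   0.37652629]
```

View pics/w2.png

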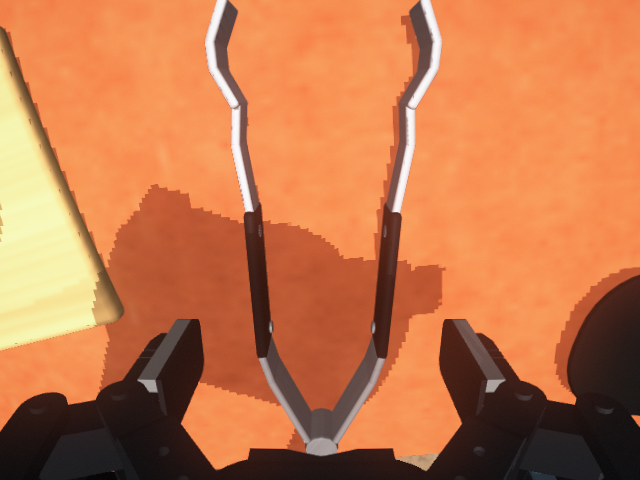

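The tongs lie centred (scales at columns 250–396, fingers 195–447) and square between the fingers. Descending and taking them lightly.

Emit:
servo_tool(
  dp=[
    [0,0,1],
    [0,0,1],
    [0,0,0.6],
    [0,0,0],
  ],
  dr=[
    [0,0,0],
    [0,0,0],
    [0,0,0],
    [0,0,0],
  ],
)

```text
time: 4.05
ee_pos: [0.4695, -0.1937, 0.0108]
tool_rot: [-0.0, 0.999, -0.049, -0.001]
wrist_force: [0.2, -0.1, 1.0]
finger_gap: 0.0851
gripper_force: 0.0
```

Emit:
servo_tool(
  dp=[
    [0,0,0],
    [0,0,0],
    [0,0,0],
    [0,0,0],
    [0,0,0],
    [0,0,0],
    [0,0,0],
    [0,0,0],
  ],
  dr=[
    [0,0,0],
    [0,0,0],
    [0,0,0],
    [0,0,0],
    [0,0,0],
    [0,0,0],
    [0,0,0],
    [0,0,0],
  ],
  grip=0.7,
)

```text
time: 4.85
ee_pos: [0.4709, -0.1944, 0.0132]
tool_rot: [0.001, 0.999, -0.049, 0.001]
wrist_force: [0.6, 0.6, 5.5]
finger_gap: 0.0603
gripper_force: 9.2
```

Emit:
servo_tool(
  dp=[
    [0,0,-0.2],
    [0,0,0],
    [0,0,-0.4],
    [0,0,-0.6],
    [0,0,-0.8],
    [0,0,-0.8],
    [0,0,-0.8],
    [0,0,-0.6],
    [0,0,-0.4],
    [0,0,-0.4],
    [0,0,0],
    [0,0,0],
  ],
  dr=[
    [0,0,0],
    [0,0,0],
    [0,0,0],
    [0,0,0],
    [0,0,0],
    [0,0,0],
    [0,0,0],
    [0,0,0],
    [0,0,0],
    [0,0,0],
    [0,0,0],
    [0,0,0],
  ],
  grip=0.68,
)

```text
time: 6.05
ee_pos: [0.4697, -0.1939, 0.1109]
tool_rot: [-0.0, 0.999, -0.049, -0.0]
wrist_force: [0.4, -1.0, -1.9]
finger_gap: 0.0583
gripper_force: 8.3
```

Run:
```python
from h import *
o=get_obs();print(o['time'],o['ee_pos'],o['tool_rot'],o['wrist_force'],o['torque'])
save('wrist','w3'); s=save('scene','s3'); print(get_calibration('wrist'))
```

```text
6.05 [ 0.46965476 -0.19392269  0.11092647] [-9.54603255e-05  9.98795461e-01 -4.90670111e-02 -2.17295882e-04] [ 0.37944074 -1.00370067 -1.88855761] [-0.03834265  0.02533325  0.02092197]
{'fovy': 59.52361828835351, 'cx': 321.02719727268743, 'cy': 240.4848781672652, 'k1': -0.09441531572483577, 'cam_to_world': array([[-9.86367721e-02, -9.45071181e-01, -3.11626781e-01,
         5.49536067e-01],
       [-9.95123503e-01,  9.36713481e-02,  3.09013194e-02,
        -2.01435856e-01],
       [-1.34457846e-05,  3.13155140e-01, -9.49701984e-01,
         2.45146365e-01],
       [ 0.00000000e+00,  0.00000000e+00,  0.00000000e+00,
         1.00000000e+00]])}
```

View pics/w3.png

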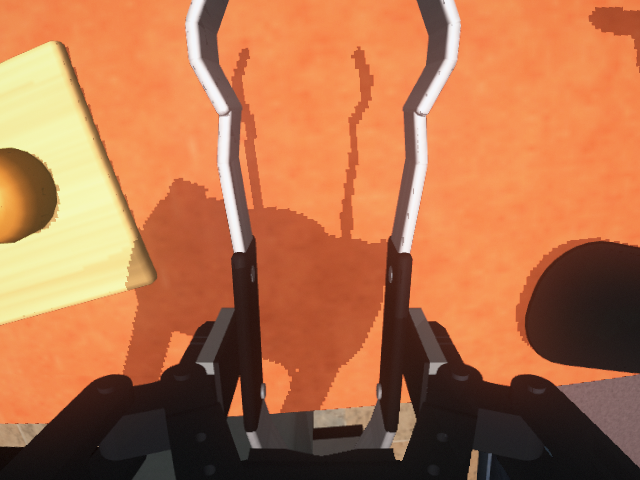

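Tongs are held squarely and hang free, with jaws at the top of the picture and the round roll at the left edge. Moving above the roll.

Emit:
servo_tool(
  dp=[
    [-0.32,-0.77,0],
    [-0.32,-0.77,0],
    [-0.32,-0.77,0],
    [-0.32,-0.77,0],
    [-0.32,-0.77,0],
    [-0.32,-0.77,0],
    [-0.32,-0.77,0],
    [-0.32,-0.77,0],
    [-0.32,-0.77,0],
    [-0.32,-0.77,0],
    [0,0,0],
  ],
  dr=[
    [0,0,0],
    [0,0,0],
    [0,0,0],
    [0,0,0],
    [0,0,0],
    [0,0,0],
    [0,0,0],
    [0,0,0],
    [0,0,0],
    [0,0,0],
    [0,0,0],
  ],
)

```text
time: 7.25
ee_pos: [0.4206, -0.0326, 0.1115]
tool_rot: [-0.0, 0.999, -0.048, 0.0]
wrist_force: [0.4, -0.4, 0.3]
finger_gap: 0.0581
gripper_force: 8.3
```

Emit:
servo_tool(
  dp=[
    [0,0,0],
    [0,0,0],
    [0,0,0],
    [0,0,0],
    [0,0,0],
    [0,0,0],
  ],
  dr=[
    [0,0,-0.4],
    [0,0,-0.6],
    [0,0,-0.6],
    [0,0,-0.5],
    [0,0,-0.3],
    [0,0,0],
  ],
)

```text
time: 7.85
ee_pos: [0.4212, -0.0345, 0.1113]
tool_rot: [0.0, 0.997, 0.071, 0.0]
wrist_force: [0.9, 0.5, -1.2]
finger_gap: 0.0584
gripper_force: 8.3
```

Run:
```python
from h import *
o=get_obs();print(o['time'],o['ee_pos'],o['tool_rot'],o['wrist_force'],o['torque'])
w=save('wrist','w4'); s=save('scene','s4')
cv2.imwrite('pics/m4.png',np.hstack([w[:300,120:520],cv2.resize(s[140:340,200:467],(400,300))])[:,:,::-1])
```

```text
7.85 [ 0.42115289 -0.03445473  0.11133979] [3.50304735e-05 9.97477329e-01 7.09857192e-02 6.13155935e-05] [ 0.86187793  0.47789987 -1.22219897] [-0.02312663  0.06012314  0.01173637]
```

View pics/m4.png

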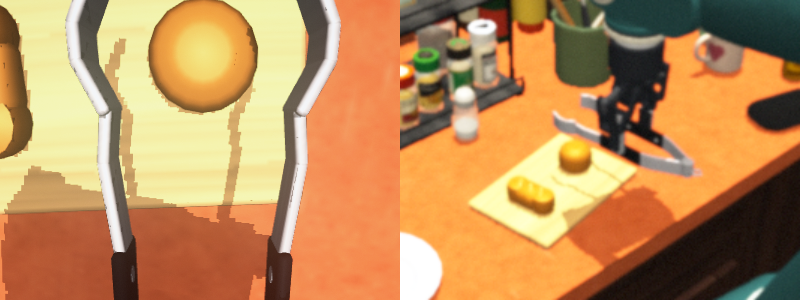

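Left half (wrist, offset 120 columns): roll centred at pixel (323,54) between the jaws, jaw rear corners at (224,110) and (418,110).

Run:
```python
from h import *
c=get_calibration('wrist');o=get_obs();p=o['ee_pos']
q=o['tool_rot'];w,x,y,z=q
from scipy.spatial.transform import Rotation as R
M=R.from_quat([x,y,z,w]).as_matrix()
im=cv2.imread('pics/w4.png');hsv=cv2.cvtColor(im,cv2.COLOR_BGR2HSV)
print(hsv[54,323],hsv[40,250],hsv[200,260],hsv[105,330])
u=p[2]-.013
for n,a,b,h in[('rollc',323,54,.030),('roll35',323,54,.036),('rollnear',323,112,.028),('kL',226,110,u+.024),('kR',417,110,u+.024),('scF',241,252,u+.024),('scR',402,252,u+.024),('roll_l',269,54,.03),('roll_r',377,54,.03)]:
    P=onplane(c,a,b,h);print(n,P.round(4),(M.T@(P-p)).round(4))
```

```text
[ 26 114 244] [ 29  78 243] [ 18 128 212] [ 15 178 168]
rollc [ 0.5239 -0.0206  0.03  ] [0.1037 0.0007 0.0814]
roll35 [ 0.5233 -0.0207  0.036 ] [0.103  0.0007 0.0754]
rollnear [ 0.4969 -0.0245  0.028 ] [0.0764 0.0007 0.0834]
kL [0.4954 0.0037 0.1224] [ 0.0788 -0.0274 -0.011 ]
kR [ 0.503  -0.0502  0.1224] [ 0.0788  0.027  -0.011 ]
scF [ 0.4532 -0.0042  0.1224] [ 0.0359 -0.0255 -0.011 ]
scR [ 0.4602 -0.0543  0.1224] [ 0.0359  0.0251 -0.011 ]
roll_l [0.5204 0.0051 0.03  ] [ 0.1038 -0.0253  0.0814]
roll_r [ 0.5277 -0.0463  0.03  ] [0.1038 0.0267 0.0814]
```

Emit:
servo_tool(
  dp=[
    [0.08,0,0.4],
    [0,0,0.6],
    [0,0,0.7],
    [0,0,0.7],
    [0,0,0.6],
    [0,0,0.5],
    [0,0,0.4],
    [0,0,0],
    [0,0,0],
  ],
  dr=[
    [0,0,0],
    [0,0,0],
    [0,0,0],
    [0,0,0],
    [0,0,0],
    [0,0,0],
    [0,0,0],
    [0,0,0],
    [0,0,0],
  ],
)

```text
time: 8.85
ee_pos: [0.4229, -0.0342, 0.0335]
tool_rot: [-0.0, 0.997, 0.071, 0.0]
wrist_force: [-0.7, -0.4, -1.0]
finger_gap: 0.0581
gripper_force: 8.3
```

Run:
```python
from h import *
o=get_obs();print(o['time'],o['ee_pos'],o['wrist_force'],o['torque'])
w=save('wrist','w5'); s=save('scene','s5')
cv2.imwrite('pics/m5.png',np.hstack([w[:400,120:520],cv2.resize(s[180:300,260:380],(400,400))])[:,:,::-1])
```

```text
8.85 [ 0.42290554 -0.03424185  0.03349131] [-0.69076289 -0.40768565 -1.01939708] [-0.01744651 -0.05291362  0.03471505]
```

View pics/m5.png

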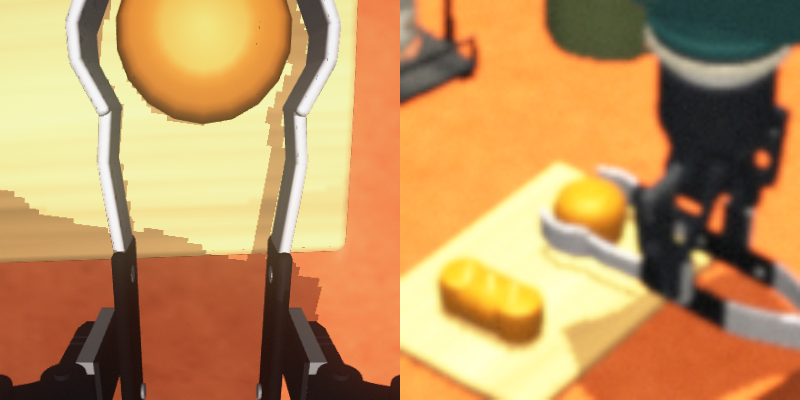

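The jaws stand around the roll at the sides, clear of board and oblong roll. Closing in two steps.

Emit:
servo_tool(
  dp=[
    [0,0,0],
    [0,0,0],
    [0,0,0],
    [0,0,0],
    [0,0,0],
  ],
  dr=[
    [0,0,0],
    [0,0,0],
    [0,0,0],
    [0,0,0],
    [0,0,0],
  ],
  grip=0.62,
)

```text
time: 9.45
ee_pos: [0.4228, -0.0342, 0.0334]
tool_rot: [0.0, 0.997, 0.071, 0.0]
wrist_force: [0.5, 0.8, -1.4]
finger_gap: 0.0529
gripper_force: 10.2
```

Emit:
servo_tool(
  dp=[
    [0,0,0],
    [0,0,0],
    [0,0,0],
    [0,0,0],
    [0,0,0],
    [0,0,0],
    [0,0,0],
    [0,0,0],
  ],
  dr=[
    [0,0,0],
    [0,0,0],
    [0,0,0],
    [0,0,0],
    [0,0,0],
    [0,0,0],
    [0,0,0],
    [0,0,0],
  ],
  grip=0.54,
)

```text
time: 10.25
ee_pos: [0.4228, -0.0342, 0.0333]
tool_rot: [-0.0, 0.997, 0.071, -0.0]
wrist_force: [-0.2, 0.3, 0.2]
finger_gap: 0.0495
gripper_force: 63.8
```

Fingers stopped at 49.5 mm with 64 N: closed on the roll. Lifting.

Emit:
servo_tool(
  dp=[
    [0,0,-0.2],
    [0,0,-0.4],
    [0,0,-0.6],
    [0,0,-0.6],
    [0,0,-0.7],
    [0,0,-0.7],
    [0,0,-0.6],
    [0,0,-0.5],
    [0,0,-0.4],
    [0,0,-0.2],
    [0,0,0],
    [0,0,0],
  ],
  dr=[
    [0,0,0],
    [0,0,0],
    [0,0,0],
    [0,0,0],
    [0,0,0],
    [0,0,0],
    [0,0,0],
    [0,0,0],
    [0,0,0],
    [0,0,0],
    [0,0,0],
    [0,0,0],
  ],
)

```text
time: 11.45
ee_pos: [0.4226, -0.0342, 0.1309]
tool_rot: [-0.0, 0.997, 0.071, -0.0]
wrist_force: [-0.1, 0.2, -1.3]
finger_gap: 0.0498
gripper_force: 63.7
```

Run:
```python
from h import *
o=get_obs();print(o['time'],o['ee_pos'],o['wrist_force'],o['torque'],o['finger_gap'])
w=save('wrist','w6'); s=save('scene','s6')
cv2.imwrite('pics/m6.png',np.hstack([w[:400,120:520],cv2.resize(s[180:300,260:380],(400,400))])[:,:,::-1])
# plate centre, both cameras: white mask ellipse
for n in('scene','top'):
    im=s if n=='scene' else grab_frame('top')
    h=cv2.cvtColor(im,cv2.COLOR_RGB2HSV); m=((h[:,:,1]<50)&(h[:,:,2]>190)).astype(np.uint8)
    cs,_=cv2.findContours(m,cv2.RETR_EXTERNAL,cv2.CHAIN_APPROX_NONE); c=get_calibration(n)
    pl=(185,325) if n=='scene' else (193,245)
    for k in cs:
        if len(k)>60 and cv2.pointPolygonTest(k,pl,False)>0:
            P=np.array([onplane(c,*q[0],.018) for q in k[::3]]); print(n,cv2.minEnclosingCircle(P[:,:2].astype(np.float32)),P.mean(0))
```

```text
11.45 [ 0.42260527 -0.03420295  0.13085482] [-0.09326297  0.21085811 -1.2941437 ] [ 0.00111564  0.08359683 -0.00233336] 0.04981223502263811
scene ((0.5146732926368713, 0.3380635976791382), 0.08565878123044968) [0.51346553 0.33913661 0.018     ]
top ((0.5160489082336426, 0.33891889452934265), 0.08639766275882721) [0.51537871 0.33862961 0.018     ]
```

View pics/m6.png

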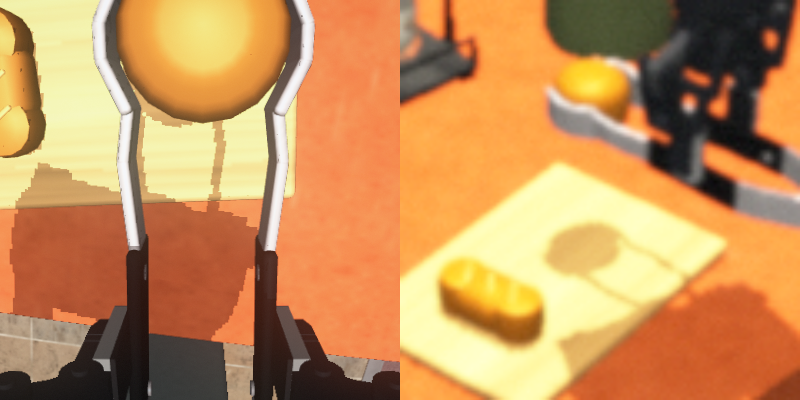

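The roll is up in the jaws, with its shadow on the empty board place. Carrying to the plate.

Emit:
servo_tool(
  dp=[
    [0.03,-0.3,0],
    [0.06,-0.5,0],
    [0.08,-0.7,0],
    [0.1,-0.8,0],
    [0.1,-0.8,0],
    [0.1,-0.8,0],
    [0.1,-0.8,0],
    [0.1,-0.8,0],
    [0.1,-0.8,0],
    [0.1,-0.8,0],
    [0.1,-0.8,0],
    [0.1,-0.8,0],
  ],
  dr=[
    [0,0,0],
    [0,0,0],
    [0,0,0],
    [0,0,0],
    [0,0,0],
    [0,0,0],
    [0,0,0],
    [0,0,0],
    [0,0,0],
    [0,0,0],
    [0,0,0],
    [0,0,0],
  ],
)

```text
time: 12.8
ee_pos: [0.419, 0.1425, 0.1313]
tool_rot: [-0.0, 0.997, 0.071, -0.0]
wrist_force: [0.1, -0.4, -1.1]
finger_gap: 0.0494
gripper_force: 63.7
```

Emit:
servo_tool(
  dp=[
    [0.1,-0.8,0],
    [0.1,-0.8,0],
    [0.1,-0.8,0],
    [0.1,-0.8,0],
    [0.1,-0.8,0],
    [0.1,-0.8,0],
    [0.1,-0.8,0],
    [0.1,-0.8,0],
    [0.08,-0.8,0],
    [0.06,-0.7,0],
    [0.04,-0.6,0],
    [0,-0.4,0],
  ],
  dr=[
    [0,0,0],
    [0,0,0],
    [0,0,0],
    [0,0,0],
    [0,0,0],
    [0,0,0],
    [0,0,0],
    [0,0,0],
    [0,0,0],
    [0,0,0],
    [0,0,0],
    [0,0,0],
  ],
)

```text
time: 14.0
ee_pos: [0.4135, 0.3211, 0.1312]
tool_rot: [0.0, 0.997, 0.071, -0.0]
wrist_force: [0.0, -0.3, -1.2]
finger_gap: 0.0494
gripper_force: 63.7
```

Emit:
servo_tool(
  dp=[
    [0,-0.2,0],
    [0,0,0],
    [0,0,0],
    [0,0,0],
    [0,0,0],
    [0,0,0],
    [0,0,0],
    [0,0,0],
  ],
  dr=[
    [0,0,0],
    [0,0,0],
    [0,0,0],
    [0,0,0],
    [0,0,0],
    [0,0,0],
    [0,0,0],
    [0,0,0],
  ],
)

```text
time: 14.8
ee_pos: [0.4131, 0.3239, 0.1313]
tool_rot: [-0.0, 0.997, 0.071, 0.0]
wrist_force: [-0.6, -0.2, -0.9]
finger_gap: 0.0495
gripper_force: 63.7
```

Run:
```python
from h import *
o=get_obs();p=o['ee_pos'];print(o['time'],p,o['tool_rot'],o['wrist_force'],o['finger_gap'],np.abs(o['dq']).max(),'roll',p[:2]+.102*np.array([.990,.1416]))
w=save('wrist','w7'); s=save('scene','s7')
cv2.imwrite('pics/m7.png',np.hstack([cv2.resize(w,(400,300)),s[100:400,80:480]])[:,:,::-1])
```

```text
14.8 [0.41306883 0.32393778 0.13133249] [-1.23696884e-05  9.97491391e-01  7.07878822e-02  2.44539226e-05] [-0.59024311 -0.23145165 -0.87816285] 0.04951520309136006 0.0030075701332442925 roll [0.51404883 0.33838098]
```

View pics/m7.png

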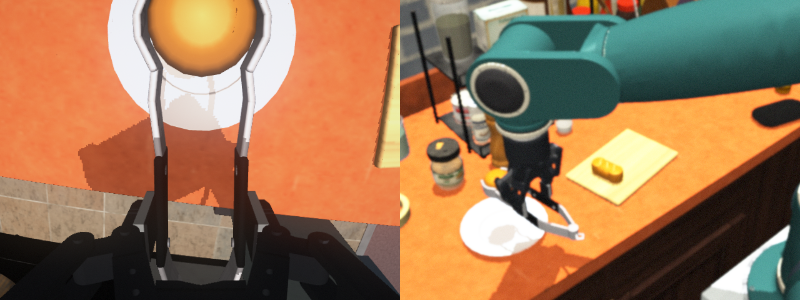

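The roll is still in the jaws over the plate's middle, about (0.514, 0.338), with its underside near z 0.11. The arm is still.

```bash
python3 -c "from rig import *; print(hand_in())"
```

```text
the job is handed in; nothing more can be done
None
```

The round roll is held still in the tongs about 10 cm above the middle of the plate, and the job was handed in at 14.8 s; the gripper never touched the roll and the other things were left alone, though the hand-in returned no verdict.

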